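Seed jars into the carrying tray, unclamp it and carry it level to the mat

TASK

While the clear seed tray is still held by its clamp, stand every seed jar on the bench upright in it. Then lift the sprung clamp arm until it stays open by itself, lift the tray by its handle and carry it, level all the way, to the black rubber mat, and set it down centred on the mat and square to it with the jars still standing in it. Finally swing the clamp arm back down shut, and leave the grey pot, the glass cloche and the dibber where they are.

Things in the scene. Friction and masses are not known exactly. Their poses are not given: they have to be found in the camera images.
- jar0_center (a point): centre (half-way up) of a squat amber glass seed jar with a flat metal lid: upright cylinder 48 mm in diameter, 50 mm high, about 90 g; z is its own upward axis. Three or four jars are present; absent ones read None. They start standing on the bench between the tray and the mat
- jar1_center (a point): centre (half-way up) of a squat amber glass seed jar with a flat metal lid: upright cylinder 48 mm in diameter, 50 mm high, about 90 g; z is its own upward axis. Three or four jars are present; absent ones read None. They start standing on the bench between the tray and the mat
- jar2_center (a point): centre (half-way up) of a squat amber glass seed jar with a flat metal lid: upright cylinder 48 mm in diameter, 50 mm high, about 90 g; z is its own upward axis. Three or four jars are present; absent ones read None. They start standing on the bench between the tray and the mat
- jar3_center (a point): centre (half-way up) of a squat amber glass seed jar with a flat metal lid: upright cylinder 48 mm in diameter, 50 mm high, about 90 g; z is its own upward axis. Three or four jars are present; absent ones read None. They start standing on the bench between the tray and the mat
- tray_handle (a point): centre of the grip bar (124 mm along the tray's y, 14 wide, 16 high, on 12 mm posts at y -55 and 55) of the clear tray: open box 190 (x) by 220 mm (y), walls 30 high, 4 thick, 350 g. 88 mm above its underside's middle, 84 above its inner floor; z up. Jars fit two on each side (x -55 or 55, y -50 or 50). A tab 50 mm wide, 53 long at its -y end is under the clamp. Starts on and along the board
- dock_seat (a point): point on the top face of the fixed wooden hold-down board (8 mm thick, 210 mm in x by 290 mm in y), where the middle of the tray's underside rests at the start; its axes are the board's, z up
- clamp (a joint): clamp arm angle, rad: 0 lying level on the tray's tab (about -0.04 shut with no tray), grows as its free end is lifted, stop at 1.75 (just past upright). Its over-centre spring pushes it shut below the hold-open point at 0.9 and open above it; about 5 N at the grip at either end
- clamp_grip (a point): middle of the clamp arm's grip, a round steel bar 12 mm in diameter with 46 mm free length, pointing away from the tray, parallel to the hinge pin (board's y). 120 mm from the pin; when shut it lies towards the board's -x from the hinge, 44 mm above the bench
- clamp_hinge (a point): point on the clamp's hinge pin, 44 mm above the bench, at the board's x 55, y -145 mm; the pin runs along the board's y; axes are the board's. The arm, 14 mm wide, 12 thick, lies along the board's x across the tab when shut. The grip's middle is 35 mm farther to the board's -y than this point
- mat: black rubber mat fixed to the bench, 250 mm (x) by 280 mm (y), 4 mm thick; origin at the centre of its underside, on the bench; z up. The tray goes on it with its long side along the mat's long side (y), either way round
- pot: empty grey ceramic plant pot, 110 mm wide, 100 mm high, a bystander; origin at the centre of its underside
- cloche: small glass cloche, 100 mm wide, 112 mm high, a bystander; origin at the centre of its underside
- dibber: wooden dibber with a cross handle lying on the bench, about 220 mm long, a bystander; origin on the bench below the middle of its shaft

How it is judged:
By the outcome, as a careful person would: the job done as asked, in the order asked, and still so for the second after the job is handed in, with the robot touching nothing.
Of jar0, jar1, jar2, jar3 only 3 to 4 are there at a start; the rules pass over those that are not, and their reading is None.
At some moment in a run one of jar0, jar1, jar2, jar3 may be knocked a few centimetres aside while the robot is not near it.
It also fails if it takes over 208 s, if anything falls off the work surface, if the arm or the gripper's body presses on something with over 40 N, if the wrist force passes 120 N, or if a joint passes its speed limit or range.

ROBOT

A 6-joint arm with a two-finger parallel gripper is mounted at the origin on the work surface. World frame = base frame: x ahead of the robot, y to its left, z up, the work surface at z = 0. Lengths are in m, angles in rad, forces in N, time in s.
With the tool pointing down it reaches from about 0.35 to 0.85 m from the base axis. Payload 8.1 kg.
Tool frame: the origin (TCP) lies between the finger pads; the fingertips stand 11 mm ahead of it and the grasp point (between the pads) lies 8 mm behind it (robot.tips_ahead is the distance from the TCP to the fingertips, in m); z points along the fingers, y is the line along which they close (so a half turn about z gives the same grasp; the last joint's range is limited). The gripper opens to 93 mm and grips with 3 to 60 N. Pads are 15 mm wide; open, the fingers measure 128 mm over their backs; the gripper's body (75 mm by 188 mm) begins 65 mm behind the grasp point.
Start: joints at [-1.233, 0.13, 1.488, -0, 1.523, -0.085], TCP at [0.246, -0.547, 0.23] pointing down, gripper open.
Joint ranges: [-2.96, 2.96], [-0.89, 2.26], [0.02, 2.5], [-1.34, 4.48], [0, 2.73], [-2.66, 2.66]. Speed limits (rad/s): [2.39, 2.39, 2.79, 3.14, 3.14, 3.14].

INTERFACE

Orientations are given as a rotation vector (axis times angle).
In Python, from plant import robot gives the robot as it stands. The module is installed in compiled form; this text tells all that it offers.
- The arm moves only by the tool move_arm, never from a script. Its argument "deltas" is one flat list of numbers, 7 for each row, row after row: the shift along the tool's x, y, z in m, then the turn, a rotation vector about the tool's x, y, z in rad, then the opening, from 0 (shut) to 1 (fully open). A call has 1 to 12 rows; each row is the pose to reach, as a shift and turn from the pose commanded when the call began, along the tool's axes at that moment; what a row does not reach only later rows make up. A row lasts 1/8 s, in which the tool goes at most 62.5 mm and 10.7 degrees, less where a joint would pass 70% of its speed; a pose out of reach is approached as far as the arm can. A call with a gripper value outside its range is refused whole. The fingers move at their own pace and stop on an object; "squeeze" is the grip in N (left out, the last holds). Time passes only in rows, so rows that repeat a pose let the fingers close. It gives the time, the measured TCP pose, the force, the opening and the grip force at its end, in the units of the state.
- robot.read_state(): the state, without advancing time (a new reading comes with each control period).
- robot.read_camera(name): name is "side" or "top"; returns (picture, depth): 420x560x3 uint8, red, green, blue; 420x560 float32, m along the optical axis (not along the pixel's ray), 0 where there is no reading.
- robot.camera_model(name): a dict with "K" (3x3 intrinsics, pixels), "R" (3x3) and "t" (3): a world point X has camera coordinates R X + t. Camera axes: x right, y down, z forward; pixel columns grow to the right and rows downward; lengths in m; the calibration is good to about 2 mm. A picture is of the moment at which its call begins. camera_model takes no time and is no camera call.
- robot.close_job(): hands the job in; it is judged then, once.
Trained networks look in the newest picture that a camera, given by its name, has taken for a name from the list of things; names that differ only in an ending like _2 or _b are one class to them, and where a whole thing is asked for, a point or a joint stands for the part that bears it (a point fixed in the world has none). Each returns a list of dicts, best first, with "confidence" (0 to 1); they miss things now and then, are a little off and sometimes report something else, mostly with a low value. They report only what shows in the picture. A call takes as long as a camera call.
- robot.recognise(camera, label): "uv" ([column, row] in pixels, amid what is visible of it).
The state is a dict: "t": time; "q": joint angles; "dq": joint speeds; "joint_torque": joint torques, N m; "tool_pos": TCP position; "orientation": TCP orientation; "force": force on the tool from outside, world axes, zero at the start; "wrist_torque": the same for the moment, N m; "opening": finger opening in m; "gripper_force": force on a finger pad.
Only numpy, scipy, OpenCV 4.12 (cv2) and the standard library are available. Lean on these libraries where they do the work, as an engineer would, in place of code of your own. Each camera call takes 0.05 s, during which the arm holds its last target. There are 200 camera calls.

## Working session

There is one attempt and no reset: what is moved stays moved. The work goes in short steps, Python scripts to look and compute and a tool call to move; the robot and the scene stay as the last step left them, time stands still between calls to the robot, and variables do not carry over. Pictures are saved under pics/ and viewed, at most 14 in all, crops included, and the job is handed in when it is done.

Besides the shell and the picture viewer there is one more tool, called after "Call:" by a JSON object that holds its "api" and its "payload". move_arm: Moves the arm, as the interface text tells. Its arguments: {"type":"object","properties":{"deltas":{"type":"array","items":{"type":"number"}},"squeeze":{"type":"number"}},"required":["deltas"]}

```bash
mkdir -p pics
cat > h.py <<'E'
import numpy as np, cv2
from scipy.spatial.transform import Rotation as Ro
from plant import robot
def cam(n,save=None):
    p,d=robot.read_camera(n)
    if save: cv2.imwrite('pics/'+save,p[:,:,::-1])
    return p,d,robot.camera_model(n)
def w(uv,z,m):
    "depth z"
    K=np.array(m['K']);R=np.array(m['R']);t=np.array(m['t'])
    c=np.linalg.inv(K)@np.array([uv[0],uv[1],1.])*z
    return R.T@(c-t)
def plane(uv,h,m):
    K=np.array(m['K']);R=np.array(m['R']);t=np.array(m['t'])
    o=-R.T@t; r=R.T@np.linalg.inv(K)@np.array([uv[0],uv[1],1.])
    return o+r*(h-o[2])/r[2]
def cloud(d,m):
    K=np.array(m['K']);R=np.array(m['R']);t=np.array(m['t'])
    v,u=np.mgrid[:d.shape[0],:d.shape[1]]
    c=np.stack([(u-K[0,2])/K[0,0]*d,(v-K[1,2])/K[1,1]*d,d],-1)
    P=(c-t)@R; P[d==0]=np.nan
    return P
def tool():
    s=robot.read_state(); return np.array(s['tool_pos']),Ro.from_rotvec(s['orientation']),s
E
python3 - <<'E'
from h import *
for n in('top','side'):
    p,d,m=cam(n,n+'0.png'); print(n,np.round(m['K'],1).tolist(),np.round(m['R'],3).tolist(),np.round(m['t'],3))
    for l in ['jar0_center','tray_handle','clamp_grip','clamp','mat','pot','cloche','dibber']:
        r=robot.recognise(n,l)
        for q in r[:5]:
            u,v=[int(round(x)) for x in q['uv']]; dd=d[v,u]
            print(l,round(q['confidence'],2),u,v,np.round(w(q['uv'],dd,m),3))
p,R,s=tool();print(R.as_matrix().round(3),s)
E
```

```text
top [[486.1, 0.0, 276.2], [0.0, 486.1, 201.4], [0.0, 0.0, 1.0]] [[0.021, -1.0, 0.002], [-0.999, -0.021, -0.042], [0.042, -0.001, -0.999]] [-0.023  0.588  1.36 ]
jar0_center 0.72 236 195 [0.602 0.099 0.05 ]
tray_handle 0.68 335 238 [ 0.491 -0.167  0.105]
clamp_grip 0.67 383 255 [ 0.445 -0.305  0.051]
clamp 0.6 154 225 [0.514 0.333 0.008]
clamp 0.59 387 249 [ 0.462 -0.318  0.04 ]
mat 0.87 152 227 [0.509 0.341 0.005]
mat 0.62 292 134 [ 0.763 -0.049  0.111]
pot 0.88 378 144 [ 0.759 -0.298  0.005]
cloche 0.81 292 139 [ 0.754 -0.05   0.09 ]
dibber 0.91 209 133 [0.778 0.184 0.023]
side [[426.7, 0.0, 282.2], [0.0, 426.7, 207.5], [0.0, 0.0, 1.0]] [[-0.967, -0.253, -0.02], [-0.165, 0.687, -0.708], [0.193, -0.682, -0.706]] [0.556 0.155 0.829]
jar0_center 0.9 253 260 [0.602 0.119 0.05 ]
jar0_center 0.26 360 154 [ 0.446 -0.32   0.006]
tray_handle 0.75 332 187 [ 0.495 -0.168  0.011]
clamp_grip 0.9 357 141 [ 0.457 -0.319  0.047]
clamp 0.88 358 142 [ 0.453 -0.311  0.049]
mat 0.61 271 372 [0.515 0.306 0.007]
mat 0.24 334 284 [0.44  0.135 0.049]
pot 0.8 245 129 [ 0.761 -0.313  0.041]
cloche 0.83 206 198 [ 0.75  -0.01   0.065]
dibber 0.83 163 287 [0.763 0.197 0.014]
[[ 0.912  0.41   0.   ]
 [ 0.41  -0.912 -0.   ]
 [ 0.     0.    -1.   ]] {'t': 0.9, 'q': array([-1.23337904e+00,  1.30397382e-01,  1.48816084e+00,  1.51516522e-05,
        1.52300715e+00, -8.54093936e-02]), 'dq': array([-0.00024515,  0.00026836,  0.00081469, -0.00122933,  0.00038119,
       -0.00094196]), 'joint_torque': array([ 4.73483615e-04, -5.59747553e+01, -4.92063403e+01,  7.68188364e-02,
        2.25732021e-02,  1.37049923e-05]), 'tool_pos': array([ 0.24623092, -0.54716962,  0.22965832]), 'orientation': array([3.07162171e+00, 6.59231630e-01, 2.89701477e-05]), 'force': array([ 0.08796458, -1.28068048, -0.00574013]), 'wrist_torque': array([-0.04631587,  0.02790613,  0.06389869]), 'gripper_force': 0.0, 'opening': 0.09256508542961615}
```

View pics/top0.png

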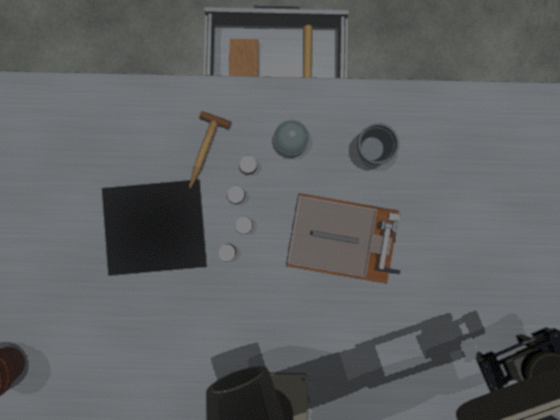

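View pics/side0.png

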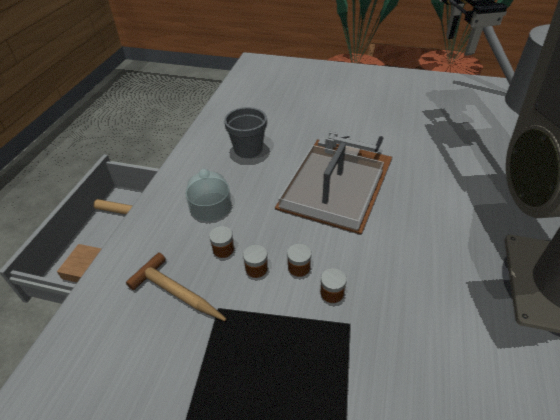

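The pictures show four jars, with their lids in the top view at (248,164), (236,195), (244,225) and (227,252). The tray is at (333,236) with the clamp on its right at (387,245), and the mat is at (154,227). The dibber tip is close to the mat's far corner.

```bash
cat >> h.py <<'E'
def jars(P,xr=(.35,.75),yr=(-.02,.2),zr=(.042,.06)):
    M=((P[...,2]>zr[0])&(P[...,2]<zr[1])&(P[...,0]>xr[0])&(P[...,0]<xr[1])&(P[...,1]>yr[0])&(P[...,1]<yr[1])).astype(np.uint8)
    n,L=cv2.connectedComponents(M); o=[]
    for i in range(1,n):
        q=P[L==i]
        if len(q)>40:
            (c,r)=cv2.minEnclosingCircle(q[:,:2].astype(np.float32)); o.append([*np.round(c,4),round(r,4),len(q),*np.round(q.mean(0),4)])
    return o
def rect(q):
    c,s,a=cv2.minAreaRect((q[:,:2]*1000).astype(np.float32)); b=cv2.boxPoints((c,s,a)); return np.round(c,1),np.round(s,1),round(a,2)
E
python3 - <<'E'
from h import *
for n in('top','side'):
    p,d,m=cam(n); P=cloud(d,m); print(n)
    for j in jars(P): print(j)
    Z=P[...,2]
    b=(P[...,0]>.35)&(P[...,0]<.65)&(P[...,1]>-.40)&(P[...,1]<0)
    q=P[b&(Z>.08)&(Z<.12)]; print('handle',len(q),rect(q),q.mean(0).round(4))
    hsv=cv2.cvtColor(p,cv2.COLOR_RGB2HSV)
    g=P[b&(abs(P[...,2]-.008)<.02)&(hsv[...,1]>90)]; print('board',len(g),rect(g))
    q=P[b&(Z>.028)&(Z<.06)&(P[...,1]<-.27)]; print('clamp',len(q)); 
    q2=P[b&(Z>.022)&(Z<.045)&(P[...,1]>-.27)]; print('walls',len(q2),rect(q2) if len(q2) else '')
    k=P[(P[...,0]>.3)&(P[...,0]<.72)&(P[...,1]>.15)&(P[...,1]<.55)&(abs(Z)<.012)&(hsv[...,2]<40)]
    print('mat',len(k),rect(k),k[:,2].mean())
    bench=P[(P[...,0]>.45)&(P[...,0]<.6)&(P[...,1]>-.03)&(P[...,1]<.05)]; print('bench z',np.nanmedian(bench[:,2]))
    cv2.imwrite(f'pics/crop_{n}.png',cv2.resize(p[180:300,270:420] if n=='top' else p[110:240,260:410],None,fx=4,fy=4,interpolation=2)[:,:,::-1])
E
```

```text
top
[np.float64(0.6886), np.float64(0.0696), 0.0238, 235, np.float64(0.6886), np.float64(0.0697), np.float64(0.0494)]
[np.float64(0.6044), np.float64(0.1018), 0.0239, 234, np.float64(0.6048), np.float64(0.1015), np.float64(0.0496)]
[np.float64(0.5211), np.float64(0.0783), 0.0239, 237, np.float64(0.5204), np.float64(0.078), np.float64(0.0496)]
[np.float64(0.4444), np.float64(0.1232), 0.024, 243, np.float64(0.4447), np.float64(0.1228), np.float64(0.0496)]
handle 252 (array([ 494.5, -167.2]), array([123.1,  14. ]), 81.32) [ 0.4946 -0.1669  0.1028]
board 1026 (array([ 489.5, -200.8]), array([286.1, 206.6]), 81.31)
clamp 789
walls 446 (array([ 494.4, -168.1]), array([221.8, 190.1]), 81.34)
mat 8110 (array([509.2, 335.6]), array([242.9, 274. ]), 6.4) 0.0037665056819855547
bench z -0.0005938308621199775
side
[np.float64(0.7364), np.float64(-0.0106), 0.0163, 93, np.float64(0.7375), np.float64(-0.0097), np.float64(0.0515)]
[np.float64(0.6877), np.float64(0.0703), 0.0256, 358, np.float64(0.6863), np.float64(0.0718), np.float64(0.0489)]
[np.float64(0.5179), np.float64(0.0773), 0.0256, 404, np.float64(0.5188), np.float64(0.0805), np.float64(0.049)]
[np.float64(0.6032), np.float64(0.1017), 0.0248, 398, np.float64(0.6027), np.float64(0.1038), np.float64(0.0492)]
[np.float64(0.4426), np.float64(0.1225), 0.025, 470, np.float64(0.4428), np.float64(0.1249), np.float64(0.0493)]
handle 303 (array([ 493. , -167.1]), array([126.5,  14.8]), 81.45) [ 0.4932 -0.1567  0.0999]
board 734 (array([ 488. , -199.5]), array([290.5, 208.1]), 81.39)
clamp 709
walls 1126 (array([ 493.2, -167.3]), array([223.2, 190.5]), 81.39)
mat 15066 (array([512.5, 295.7]), array([247.7, 201.2]), 6.58) 0.0038689258873836163
bench z -0.0004266974152605772
```

View pics/crop_top.png

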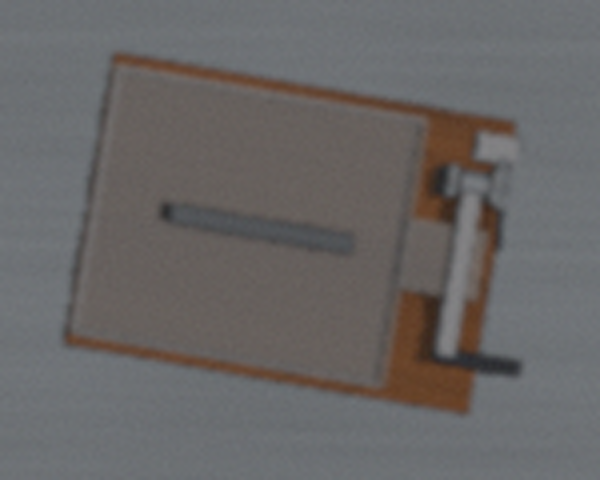

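Four jars are present. The board is yawed -8.65° and the mat +6.4°. I'll add a helper that turns world targets into tool-frame deltas.

```bash
cat >> h.py <<'E'
C=np.array([.494,-.1674]);YB=-8.65
def brd(x,y): a=np.radians(YB); return C+[x*np.cos(a)-y*np.sin(a),x*np.sin(a)+y*np.cos(a)]
def go(x,y,z,yaw):
    "delta in tool axes; yaw = heading of tool x in deg, tool down"
    p,R,s=tool()
    T=Ro.from_euler('z',yaw,degrees=True)*Ro.from_matrix(np.diag([1.,-1,-1]))
    return (R.inv().apply(np.array([x,y,z])-p)*1000).round(1), (R.inv()*T).as_rotvec().round(3)
def look():
    p,d,m=cam('top'); return [(round(float(j[0])-.0008,4),round(float(j[1])-.0001,4),j[3]) for j in jars(cloud(d,m),xr=(.35,.8),yr=(.0,.26))]
E
python3 - <<'E'
from h import *
print(look()); print(go(.688,.070,.20,-20)); print(tool()[2]['t'])
for a in((55,50),(55,-50),(-55,50),(-55,-50),(-65,-180),(0,0)): print(a,brd(*a).round(4))
E
```

```text
[(0.6878, 0.0695, 235), (0.6036, 0.1018, 233), (0.5201, 0.0778, 235), (0.4437, 0.123, 242)]
(array([ 656.1, -381.6,   29.7]), array([ 0.   , -0.   ,  0.772]))
1.05
(55, 50) [62.3883 40.992 ]
(55, -50) [ 47.3485 -57.8706]
(-55, 50) [-46.3605  57.5358]
(-55, -50) [-61.4003 -41.3268]
(-65, -180) [ -90.8383 -168.3441]
(0, 0) [ 0.494  -0.1674]
```

Call:
{"api": "move_arm", "payload": {"deltas": [656, -381.6, 30, 0, 0, 0.772, 1, 0.656, -0.3816, 0.03, 0, 0, 0.772, 1]}}

```text
t: 1.3
tool_pos: [0.3175, -0.4475, 0.2247]
orientation: [-3.14, -0.079, -0.0]
force: [1.1, 0.5, -0.2]
opening: 0.0932
gripper_force: 0.0
```

My first row was in mm by mistake. The per-row limit clipped it, so it did no harm, but I'll recompute from here.

Run:
```python
from h import *
print(go(.688,.070,.20,-20)); print(tool()[0],tool()[1].as_matrix().round(3).tolist())
```

```text
(array([ 396. , -498.3,   24.8]), array([-0.   , -0.   ,  0.399]))
[ 0.31750195 -0.447483    0.22466781] [[0.999, 0.05, 0.0], [0.05, -0.999, 0.0], [0.0, -0.0, -1.0]]
```

Call:
{"api": "move_arm", "payload": {"deltas": [0.396, -0.498, 0.025, 0, 0, 0.399, 1, 0.396, -0.498, 0.025, 0, 0, 0.399, 1, 0.396, -0.498, 0.025, 0, 0, 0.399, 1, 0.396, -0.498, 0.025, 0, 0, 0.399, 1, 0.396, -0.498, 0.025, 0, 0, 0.399, 1, 0.396, -0.498, 0.025, 0, 0, 0.399, 1, 0.396, -0.498, 0.025, 0, 0, 0.399, 1, 0.396, -0.498, 0.025, 0, 0, 0.399, 1, 0.396, -0.498, 0.025, 0, 0, 0.399, 1, 0.396, -0.498, 0.025, 0, 0, 0.399, 1, 0.396, -0.498, 0.025, 0, 0, 0.399, 1, 0.396, -0.498, 0.025, 0, 0, 0.399, 1]}}

```text
t: 2.8
tool_pos: [0.6839, 0.0734, 0.199]
orientation: [3.097, -0.529, -0.001]
force: [-0.6, -0.3, -0.0]
opening: 0.0933
gripper_force: 0.0
```

Run:
```python
from h import *
print(go(.688,.070,.028,-20)); print(look())
```

```text
(array([  5.2,   1.8, 171. ]), array([0.   , 0.001, 0.01 ]))
[(0.6042, 0.1014, 233), (0.5202, 0.0779, 236)]
```

Call:
{"api": "move_arm", "payload": {"deltas": [0.005, 0.002, 0.05, 0, 0, 0.01, 1, 0.005, 0.002, 0.1, 0, 0, 0.01, 1, 0.005, 0.002, 0.14, 0, 0, 0.01, 1, 0.005, 0.002, 0.16, 0, 0, 0.01, 1, 0.005, 0.002, 0.171, 0, 0, 0.01, 1, 0.005, 0.002, 0.171, 0, 0, 0.01, 1, 0.005, 0.002, 0.171, 0, 0, 0.01, 0.3, 0.005, 0.002, 0.171, 0, 0, 0.01, 0.3, 0.005, 0.002, 0.171, 0, 0, 0.01, 0.3, 0.005, 0.002, 0.171, 0, 0, 0.01, 0.3, 0.005, 0.002, 0.171, 0, 0, 0.01, 0.3], "squeeze": 25}}

```text
t: 4.22
tool_pos: [0.6878, 0.0682, 0.029]
orientation: [-3.093, 0.549, -0.0]
force: [0.6, -1.1, 1.4]
opening: 0.0479
gripper_force: 19.1
```

Run:
```python
from h import *
print(go(*brd(.055,-.05),.13,YB),go(*brd(.055,-.05),.041,YB))
```

```text
(array([ -37.1,  326. , -101.1]), array([-0. , -0. , -0.2])) (array([-37.1, 326. , -12.1]), array([-0. , -0. , -0.2]))
```

Call:
{"api": "move_arm", "payload": {"deltas": [0, 0, -0.03, 0, 0, 0, 0.3, 0, 0, -0.07, 0, 0, 0, 0.3, -0.002, 0.015, -0.1, 0, 0, -0.01, 0.3, -0.007, 0.055, -0.101, 0, 0, -0.04, 0.3, -0.012, 0.1, -0.101, 0, 0, -0.07, 0.3, -0.018, 0.15, -0.101, 0, 0, -0.1, 0.3, -0.024, 0.2, -0.101, 0, 0, -0.13, 0.3, -0.029, 0.25, -0.101, 0, 0, -0.16, 0.3, -0.034, 0.29, -0.101, 0, 0, -0.18, 0.3, -0.037, 0.315, -0.101, 0, 0, -0.2, 0.3, -0.037, 0.326, -0.101, 0, 0, -0.2, 0.3, -0.037, 0.326, -0.101, 0, 0, -0.2, 0.3]}}

```text
t: 5.72
tool_pos: [0.5409, -0.2254, 0.1298]
orientation: [-3.132, 0.239, -0.0]
force: [-0.2, 0.1, -0.7]
opening: 0.0473
gripper_force: 25.0
```

Run:
```python
from h import *
print(go(*brd(.055,-.05),.041,YB)); print(look())
```

```text
(array([-0.1, -0.3, 88.8]), array([-0.   , -0.   , -0.001]))
[(0.6039, 0.1017, 236), (0.5201, 0.078, 236), (0.4434, 0.1228, 240)]
```

Call:
{"api": "move_arm", "payload": {"deltas": [0, 0, 0.04, 0, 0, 0, 0.3, 0, 0, 0.07, 0, 0, 0, 0.3, 0, 0, 0.083, 0, 0, 0, 0.3, 0, 0, 0.089, 0, 0, 0, 0.3, 0, 0, 0.0895, 0, 0, 0, 0.3, 0, 0, 0.0895, 0, 0, 0, 0.65, 0, 0, 0.0895, 0, 0, 0, 0.65, 0, 0, 0.0895, 0, 0, 0, 0.65, 0, 0, 0.06, 0, 0, 0, 0.65, 0, 0, 0, 0, 0, 0, 0.65, 0, 0, -0.01, 0, 0, 0, 0.65, 0, 0, -0.01, 0, 0, 0, 0.65]}}

```text
t: 7.28
tool_pos: [0.5415, -0.2256, 0.1409]
orientation: [3.132, -0.237, 0.003]
force: [-0.3, -0.5, -0.8]
opening: 0.0602
gripper_force: 0.0
```

Run:
```python
from h import *
print(go(.6038,.1018,.14,YB)); print(look())
```

```text
(array([  12.3, -333.1,    0.7]), array([ 0.001, -0.002, -0.   ]))
[(0.6044, 0.1018, 234), (0.5201, 0.078, 237), (0.4435, 0.123, 240)]
```

Call:
{"api": "move_arm", "payload": {"deltas": [0.002, -0.06, 0, 0, 0, 0, 1, 0.005, -0.12, 0, 0, 0, 0, 1, 0.007, -0.18, 0, 0, 0, 0, 1, 0.009, -0.24, 0, 0, 0, 0, 1, 0.011, -0.295, 0, 0, 0, 0, 1, 0.012, -0.325, 0, 0, 0, 0, 1, 0.012, -0.333, 0.02, 0, 0, 0, 1, 0.012, -0.333, 0.06, 0, 0, 0, 1, 0.012, -0.333, 0.09, 0, 0, 0, 1, 0.012, -0.333, 0.107, 0, 0, 0, 1, 0.012, -0.333, 0.112, 0, 0, 0, 1, 0.012, -0.333, 0.112, 0, 0, 0, 0.3]}}

```text
t: 8.82
tool_pos: [0.6031, 0.1017, 0.0281]
orientation: [3.133, -0.238, 0.0]
force: [0.9, 0.1, -0.7]
opening: 0.087
gripper_force: 0.0
```

Call:
{"api": "move_arm", "payload": {"deltas": [0, 0, 0, 0, 0, 0, 0.3, 0, 0, 0, 0, 0, 0, 0.3, 0, 0, 0, 0, 0, 0, 0.3, 0, 0, 0, 0, 0, 0, 0.3]}}

```text
t: 9.32
tool_pos: [0.603, 0.1022, 0.0281]
orientation: [3.133, -0.237, 0.001]
force: [-0.3, -0.4, 4.2]
opening: 0.0476
gripper_force: 19.4
```

Run:
```python
from h import *
print(go(*brd(.055,.05),.041,YB))
```

```text
(array([-12.2, 232.9, -12.9]), array([-0., -0., -0.]))
```

Call:
{"api": "move_arm", "payload": {"deltas": [0, 0, -0.03, 0, 0, 0, 0.3, 0, 0, -0.07, 0, 0, 0, 0.3, -0.001, 0.02, -0.09, 0, 0, 0, 0.3, -0.003, 0.06, -0.09, 0, 0, 0, 0.3, -0.006, 0.11, -0.09, 0, 0, 0, 0.3, -0.008, 0.16, -0.09, 0, 0, 0, 0.3, -0.01, 0.2, -0.09, 0, 0, 0, 0.3, -0.012, 0.225, -0.09, 0, 0, 0, 0.3, -0.012, 0.233, -0.08, 0, 0, 0, 0.3, -0.012, 0.233, -0.045, 0, 0, 0, 0.3, -0.012, 0.233, -0.02, 0, 0, 0, 0.3, -0.012, 0.233, -0.012, 0, 0, 0, 0.3]}}

```text
t: 10.82
tool_pos: [0.5544, -0.1249, 0.0392]
orientation: [-3.131, 0.236, 0.007]
force: [-17.7, 6.5, 37.6]
opening: 0.0475
gripper_force: 25.0
```

Call:
{"api": "move_arm", "payload": {"deltas": [0, 0, 0, 0, 0, 0, 0.3, 0, 0, 0, 0, 0, 0, 0.65, 0, 0, 0, 0, 0, 0, 0.65, 0, 0, 0, 0, 0, 0, 0.65, 0, 0, -0.03, 0, 0, 0, 0.65, 0, 0, -0.08, 0, 0, 0, 0.65, 0, 0, -0.1, 0, 0, 0, 0.65, 0, 0, -0.1, 0, 0, 0, 0.65]}}

```text
t: 11.82
tool_pos: [0.5572, -0.1268, 0.1416]
orientation: [3.132, -0.237, 0.006]
force: [-0.1, 0.0, -0.3]
opening: 0.0605
gripper_force: 0.0
```

Run:
```python
from h import *
l=look();print(l);j=min(l,key=lambda a:abs(a[0]-.52))
print(go(j[0],j[1],.028,YB)); print(tool()[2]['t'])
```

```text
[(0.5201, 0.078, 236), (0.4436, 0.1233, 241)]
(array([ -66.3, -196.7,  111.5]), array([ 0., -0., -0.]))
11.875
```

Call:
{"api": "move_arm", "payload": {"deltas": [-0.015, -0.05, 0, 0, 0, 0, 0.8, -0.035, -0.1, 0, 0, 0, 0, 1, -0.053, -0.15, 0, 0, 0, 0, 1, -0.064, -0.187, 0, 0, 0, 0, 1, -0.066, -0.197, 0.02, 0, 0, 0, 1, -0.066, -0.197, 0.06, 0, 0, 0, 1, -0.066, -0.197, 0.09, 0, 0, 0, 1, -0.066, -0.197, 0.107, 0, 0, 0, 1, -0.066, -0.197, 0.111, 0, 0, 0, 1, -0.066, -0.197, 0.111, 0, 0, 0, 1, -0.066, -0.197, 0.111, 0, 0, 0, 0.3, -0.066, -0.197, 0.111, 0, 0, 0, 0.3]}}

```text
t: 13.38
tool_pos: [0.5213, 0.0783, 0.03]
orientation: [-3.132, 0.237, -0.003]
force: [0.4, 0.0, 0.6]
opening: 0.0774
gripper_force: 0.0
```

Call:
{"api": "move_arm", "payload": {"deltas": [0, 0, 0, 0, 0, 0, 0.3, 0, 0, 0, 0, 0, 0, 0.3, 0, 0, 0, 0, 0, 0, 0.3]}}

```text
t: 13.75
tool_pos: [0.5203, 0.0783, 0.0289]
orientation: [3.133, -0.237, 0.0]
force: [-0.3, -0.7, 2.9]
opening: 0.0476
gripper_force: 19.4
```

Run:
```python
from h import *
print(go(*brd(-.055,-.05),.0415,YB),tool()[2]['opening'])
```

```text
(array([-44. , 296.9, -12.5]), array([ 0., -0., -0.])) 0.04757904137818013
```

Call:
{"api": "move_arm", "payload": {"deltas": [0, 0, -0.03, 0, 0, 0, 0.3, 0, 0, -0.07, 0, 0, 0, 0.3, -0.01, 0.02, -0.1, 0, 0, 0, 0.3, -0.025, 0.06, -0.1, 0, 0, 0, 0.3, -0.04, 0.11, -0.1, 0, 0, 0, 0.3, -0.044, 0.16, -0.1, 0, 0, 0, 0.3, -0.044, 0.21, -0.1, 0, 0, 0, 0.3, -0.044, 0.26, -0.1, 0, 0, 0, 0.3, -0.044, 0.288, -0.1, 0, 0, 0, 0.3, -0.044, 0.297, -0.08, 0, 0, 0, 0.3, -0.044, 0.297, -0.045, 0, 0, 0, 0.3, -0.044, 0.297, -0.025, 0, 0, 0, 0.3]}}

```text
t: 15.25
tool_pos: [0.4309, -0.2083, 0.0519]
orientation: [-3.131, 0.238, 0.003]
force: [-0.1, 0.7, -0.6]
opening: 0.0477
gripper_force: 25.0
```

Call:
{"api": "move_arm", "payload": {"deltas": [0, 0, 0.007, 0, 0, 0, 0.3, 0, 0, 0.011, 0, 0, 0, 0.3, 0, 0, 0.0115, 0, 0, 0, 0.3, 0, 0, 0.0115, 0, 0, 0, 0.65, 0, 0, 0.0115, 0, 0, 0, 0.65, 0, 0, 0.0115, 0, 0, 0, 0.65, 0, 0, -0.02, 0, 0, 0, 0.65, 0, 0, -0.07, 0, 0, 0, 0.65, 0, 0, -0.09, 0, 0, 0, 0.65, 0, 0, -0.09, 0, 0, 0, 0.65]}}

```text
t: 16.5
tool_pos: [0.4334, -0.2095, 0.146]
orientation: [3.131, -0.237, 0.006]
force: [0.1, 0.1, 0.1]
opening: 0.0602
gripper_force: 0.0
```

Run:
```python
from h import *
l=look();print(l);j=min(l,key=lambda a:abs(a[0]-.44))
print(go(j[0],j[1],.028,YB)); print(tool()[2]['t'])
```

```text
[(0.4435, 0.1227, 244)]
(array([ -39.1, -329.5,  115.9]), array([ 0.001, -0.001, -0.   ]))
16.55
```

Call:
{"api": "move_arm", "payload": {"deltas": [-0.005, -0.05, 0, 0, 0, 0, 0.8, -0.015, -0.11, 0, 0, 0, 0, 1, -0.023, -0.17, 0, 0, 0, 0, 1, -0.03, -0.23, 0, 0, 0, 0, 1, -0.036, -0.29, 0, 0, 0, 0, 1, -0.039, -0.32, 0, 0, 0, 0, 1, -0.039, -0.33, 0.02, 0, 0, 0, 1, -0.039, -0.33, 0.06, 0, 0, 0, 1, -0.039, -0.33, 0.09, 0, 0, 0, 1, -0.039, -0.33, 0.11, 0, 0, 0, 1, -0.039, -0.33, 0.116, 0, 0, 0, 1, -0.039, -0.33, 0.116, 0, 0, 0, 0.3]}}

```text
t: 18.05
tool_pos: [0.4424, 0.1233, 0.027]
orientation: [3.132, -0.237, -0.003]
force: [-0.7, 1.0, 0.1]
opening: 0.087
gripper_force: 0.0
```

Call:
{"api": "move_arm", "payload": {"deltas": [0, 0, 0, 0, 0, 0, 0.3, 0, 0, 0, 0, 0, 0, 0.3, 0, 0, 0, 0, 0, 0, 0.3, 0, 0, 0, 0, 0, 0, 0.3]}}

```text
t: 18.55
tool_pos: [0.4435, 0.1234, 0.0282]
orientation: [-3.133, 0.237, -0.001]
force: [-0.5, -1.3, 3.5]
opening: 0.0475
gripper_force: 19.5
```

Run:
```python
from h import *
print(go(*brd(-.055,.05),.0415,YB),tool()[2]['opening'])
```

```text
(array([ 38.7, 229.9, -13.3]), array([-0.   , -0.001, -0.   ])) 0.04748318108527152
```

Call:
{"api": "move_arm", "payload": {"deltas": [0, 0, -0.03, 0, 0, 0, 0.3, 0, 0, -0.07, 0, 0, 0, 0.3, 0.003, 0.02, -0.09, 0, 0, 0, 0.3, 0.01, 0.06, -0.09, 0, 0, 0, 0.3, 0.019, 0.11, -0.09, 0, 0, 0, 0.3, 0.027, 0.16, -0.09, 0, 0, 0, 0.3, 0.034, 0.2, -0.09, 0, 0, 0, 0.3, 0.0385, 0.222, -0.09, 0, 0, 0, 0.3, 0.0385, 0.23, -0.08, 0, 0, 0, 0.3, 0.0385, 0.23, -0.045, 0, 0, 0, 0.3, 0.0385, 0.23, -0.025, 0, 0, 0, 0.3, 0.0385, 0.23, -0.018, 0, 0, 0, 0.3]}}

```text
t: 20.05
tool_pos: [0.445, -0.1085, 0.0437]
orientation: [-3.132, 0.236, 0.005]
force: [-0.7, 0.4, -1.3]
opening: 0.0478
gripper_force: 25.0
```

Call:
{"api": "move_arm", "payload": {"deltas": [0, 0, 0.003, 0, 0, 0, 0.3, 0, 0, 0.005, 0, 0, 0, 0.3, 0, 0, 0.005, 0, 0, 0, 0.65, 0, 0, 0.005, 0, 0, 0, 0.65, 0, 0, 0.005, 0, 0, 0, 0.65, 0, 0, -0.03, 0, 0, 0, 0.65, 0, 0, -0.09, 0, 0, 0, 0.65, 0, 0, -0.13, 0, 0, 0, 0.65, 0, -0.06, -0.13, 0, 0, 0, 0.65, 0, -0.12, -0.13, 0, 0, 0, 0.65, 0, -0.18, -0.13, 0, 0, 0, 0.65, 0, -0.2, -0.13, 0, 0, 0, 0.65]}}

```text
t: 21.55
tool_pos: [0.4768, 0.091, 0.1762]
orientation: [-3.132, 0.232, -0.001]
force: [-0.9, -1.0, -0.5]
opening: 0.0604
gripper_force: 0.0
```

Run:
```python
from h import *
p,d,m=cam('top','t1.png');P=cloud(d,m)
for j in jars(P,(.35,.65),(-.32,-.03),(.055,.07)): print(j)
A=Ro.from_euler('z',-YB,degrees=True).as_matrix()[:2,:2]
B=(P[...,:2]-C)@A.T
k=(B[...,1]<-.12)&(B[...,1]>-.22)&(abs(B[...,0])<.12)&(P[...,2]>.025)&(P[...,2]<.1)
for lo,hi in((-.21,-.19),(-.19,-.175),(-.175,-.16),(-.155,-.135)):
    q=k&(B[...,1]>lo)&(B[...,1]<hi); b=B[q]; print(lo,hi,len(b),b[:,0].min().round(3),np.median(b[:,0]).round(4),b[:,0].max().round(3),np.median(P[q][:,2]).round(4)) if len(b) else 0
s,ds,ms=cam('side','s1.png')
a=p[170:310,270:420]; b=s[110:240,250:400]
cv2.imwrite('pics/c1.png',np.hstack([cv2.resize(a,(400,373)),cv2.resize(b,(400,373))])[:,:,::-1]); print(tool()[2]['t'])
```

```text
[np.float64(0.5572), np.float64(-0.125), 0.0237, 240, np.float64(0.5571), np.float64(-0.1247), np.float64(0.0612)]
[np.float64(0.5429), np.float64(-0.2241), 0.024, 238, np.float64(0.5429), np.float64(-0.2243), np.float64(0.0612)]
[np.float64(0.448), np.float64(-0.1094), 0.0239, 237, np.float64(0.4485), np.float64(-0.1093), np.float64(0.0614)]
[np.float64(0.4334), np.float64(-0.2085), 0.0241, 242, np.float64(0.4336), np.float64(-0.2081), np.float64(0.0612)]
-0.21 -0.19 10 -0.068 -0.0636 -0.06 0.0467
-0.19 -0.175 25 -0.07 -0.0649 -0.059 0.0481
-0.175 -0.16 86 -0.071 0.0175 0.072 0.0385
-0.155 -0.135 323 -0.07 -0.0013 0.064 0.0489
21.65
```

View pics/c1.png

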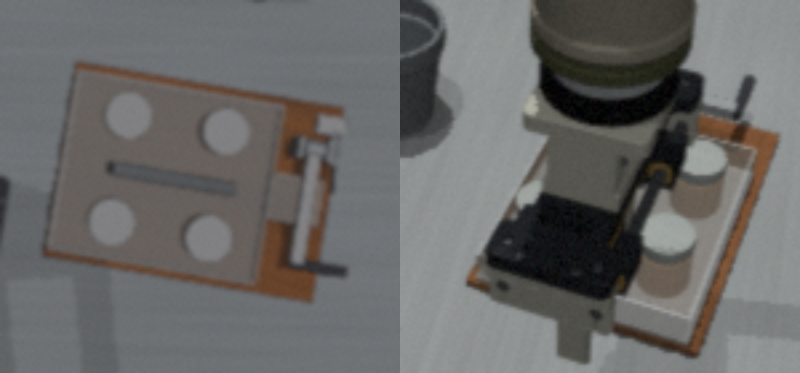

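The crops show all four lids sitting at their slots (about (130,115), (227,130), (112,222), (210,238)), with the clamp shut and its grip at about (320,268). Next is the clamp.

Run:
```python
from h import *
print(go(*brd(-.065,-.18),.15,YB+90),tool()[2]['q'].round(2))
```

```text
(array([-10.6, 432. ,  25.7]), array([-0.   , -0.   , -1.568])) [ 0.08 -0.15  1.87  0.    1.43  1.8 ]
```

Call:
{"api": "move_arm", "payload": {"deltas": [0, 0.04, 0, 0, 0, -0.15, 0.65, -0.002, 0.08, 0, 0, 0, -0.3, 0.65, -0.003, 0.12, 0, 0, 0, -0.45, 0.65, -0.004, 0.16, 0, 0, 0, -0.6, 0.65, -0.005, 0.2, 0, 0, 0, -0.75, 0.65, -0.006, 0.24, 0, 0, 0, -0.9, 0.65, -0.007, 0.28, 0, 0, 0, -1.05, 0.65, -0.008, 0.32, 0, 0, 0, -1.2, 0.65, -0.009, 0.36, 0, 0, 0, -1.35, 0.65, -0.01, 0.4, 0, 0, 0, -1.48, 0.65, -0.0105, 0.425, 0.015, 0, 0, -1.55, 0.65, -0.0105, 0.432, 0.025, 0, 0, -1.568, 0.65]}}

```text
t: 23.15
tool_pos: [0.4, -0.3392, 0.1502]
orientation: [-2.388, -2.041, 0.001]
force: [-0.2, 1.2, -0.0]
opening: 0.0605
gripper_force: 0.0
```

Run:
```python
from h import *
print(go(*brd(-.065,-.18),.036,YB+90),tool()[2]['q'].round(2),tool()[1].as_matrix().round(2).tolist())
```

```text
(array([  4. ,   2.2, 114.2]), array([-0.001, -0.   , -0.005])) [-0.8  -0.02  1.79 -0.    1.37 -0.64] [[0.16, 0.99, -0.0], [0.99, -0.16, 0.0], [0.0, -0.0, -1.0]]
```

Call:
{"api": "move_arm", "payload": {"deltas": [0.003, 0.002, 0.04, 0, 0, -0.005, 0.65, 0.003, 0.002, 0.08, 0, 0, -0.005, 0.65, 0.003, 0.002, 0.104, 0, 0, -0.005, 0.65, 0.003, 0.002, 0.114, 0, 0, -0.005, 0.65, 0.003, 0.002, 0.114, 0, 0, -0.005, 0.65, 0.003, 0.002, 0.114, 0, 0, -0.005, 0.05, 0.003, 0.002, 0.114, 0, 0, -0.005, 0.05, 0.003, 0.002, 0.114, 0, 0, -0.005, 0.05, 0.003, 0.002, 0.114, 0, 0, -0.005, 0.05, 0.003, 0.002, 0.114, 0, 0, -0.005, 0.05, 0.003, 0.002, 0.114, 0, 0, -0.005, 0.05, 0.003, 0.002, 0.114, 0, 0, -0.005, 0.05], "squeeze": 20}}

```text
t: 24.65
tool_pos: [0.4034, -0.3348, 0.0368]
orientation: [-2.38, -2.05, 0.001]
force: [-4.0, 0.2, 2.3]
opening: 0.011
gripper_force: 20.0
```

Run:
```python
from h import *
p,R,s=tool(); A=Ro.from_euler('z',-YB,degrees=True).as_matrix()[:2,:2]
print(s['opening'],s['gripper_force'],s['force'].round(1),A@(p[:2]-C),p[2])
h=np.array([.055,.044-.008]);b0=np.array([(A@(p[:2]-C))[0],p[2]]);r=.12
for a in np.arange(.15,1.66,.15): print(round(a,2),((h+r*np.array([-np.cos(a),np.sin(a)])-b0)*[1000,-1000]).round(0))
```

```text
0.011005538994060012 19.998419880867004 [-4.   0.2  2.3] [-0.06440526 -0.17913263] 0.03684056598828364
0.15 [  1. -17.]
0.3 [  5. -35.]
0.45 [ 11. -51.]
0.6 [ 20. -67.]
0.75 [ 32. -81.]
0.9 [ 45. -93.]
1.05 [  60. -103.]
1.2 [  76. -111.]
1.35 [  93. -116.]
1.5 [ 111. -119.]
1.65 [ 129. -119.]
```

Call:
{"api": "move_arm", "payload": {"deltas": [0, 0.001, -0.017, 0, 0, 0, 0.05, 0, 0.005, -0.035, 0, 0, 0, 0.05, 0, 0.011, -0.051, 0, 0, 0, 0.05, 0, 0.02, -0.067, 0, 0, 0, 0.05, 0, 0.032, -0.081, 0, 0, 0, 0.05, 0, 0.045, -0.093, 0, 0, 0, 0.05, 0, 0.06, -0.103, 0, 0, 0, 0.05, 0, 0.076, -0.111, 0, 0, 0, 0.05, 0, 0.093, -0.116, 0, 0, 0, 0.05, 0, 0.111, -0.119, 0, 0, 0, 0.05, 0, 0.125, -0.12, 0, 0, 0, 0.05, 0, 0.125, -0.12, 0, 0, 0, 0.05]}}

```text
t: 26.15
tool_pos: [0.5298, -0.3543, 0.1589]
orientation: [2.377, 2.048, 0.002]
force: [3.2, -4.6, 0.1]
opening: 0.0112
gripper_force: 20.0
```

Call:
{"api": "move_arm", "payload": {"deltas": [0, 0, 0, 0, 0, 0, 0.05, 0, 0, 0, 0, 0, 0, 0.4, 0, 0, 0, 0, 0, 0, 0.4, 0, 0, 0, 0, 0, 0, 0.4, 0, 0, -0.03, 0, 0, 0, 0.4, 0, 0, -0.07, 0, 0, 0, 0.4, 0, 0, -0.07, 0, 0, 0, 0.4]}}

```text
t: 27.02
tool_pos: [0.5287, -0.3541, 0.2315]
orientation: [2.376, 2.047, 0.002]
force: [0.1, -0.2, 0.5]
opening: 0.0372
gripper_force: 0.0
```

Run:
```python
from h import *
cam('side','s2.png'); print(go(*brd(0,0),.20,YB+90),tool()[2]['force'].round(1))
```

```text
(array([179.1, -61.2,  28.6]), array([0.002, 0.001, 0.002])) [ 0.3  0.1 -0.6]
```

View pics/s2.png

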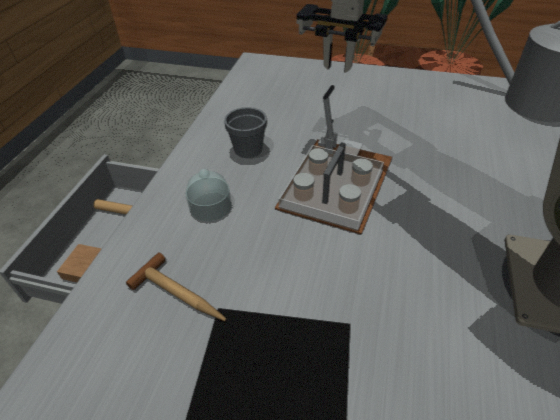

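The side picture shows the clamp arm standing upright by itself at (330,115), with the four jars standing round the handle at (333,175). Next I grip the handle.

Call:
{"api": "move_arm", "payload": {"deltas": [0.05, -0.017, 0, 0, 0, 0, 0.6, 0.1, -0.034, 0, 0, 0, 0, 0.6, 0.15, -0.051, 0, 0, 0, 0, 0.6, 0.175, -0.06, 0.01, 0, 0, 0, 0.6, 0.179, -0.061, 0.04, 0, 0, 0, 0.6, 0.179, -0.061, 0.06, 0, 0, 0, 0.6, 0.179, -0.061, 0.06, 0, 0, 0, 0.6]}}

```text
t: 27.95
tool_pos: [0.4913, -0.166, 0.1635]
orientation: [-2.376, -2.046, 0.004]
force: [-1.0, -0.0, 0.9]
opening: 0.0558
gripper_force: 0.0
```

Run:
```python
from h import *
print(go(*brd(0,0),.088,YB+90))
```

```text
(array([-1.1,  3.4, 75.5]), array([-0.006, -0.002,  0.002]))
```

Call:
{"api": "move_arm", "payload": {"deltas": [0, 0.001, 0.03, 0, 0, 0, 0.6, -0.0005, 0.0015, 0.06, 0, 0, 0, 0.6, -0.0005, 0.0015, 0.0755, 0, 0, 0, 0.6, -0.0005, 0.0015, 0.0755, 0, 0, 0, 0.6, -0.0005, 0.0015, 0.0755, 0, 0, 0, 0.6]}}

```text
t: 28.58
tool_pos: [0.4958, -0.1684, 0.0927]
orientation: [2.38, 2.049, 0.001]
force: [-0.0, -0.2, 0.7]
opening: 0.0557
gripper_force: 0.0
```

Run:
```python
from h import *
print(go(*brd(0,0),.088,YB+90))
```

```text
(array([ 0.8, -2. ,  4.7]), array([0.002, 0.   , 0.002]))
```

Call:
{"api": "move_arm", "payload": {"deltas": [0, -0.001, 0.005, 0, 0, 0, 0.6, 0, -0.001, 0.005, 0, 0, 0, 0.6, 0, -0.001, 0.005, 0, 0, 0, 0.4, 0, -0.001, 0.005, 0, 0, 0, 0.2, 0, -0.001, 0.005, 0, 0, 0, 0.05, 0, -0.001, 0.005, 0, 0, 0, 0.05, 0, -0.001, 0.005, 0, 0, 0, 0.05, 0, -0.001, 0.005, 0, 0, 0, 0.05, 0, -0.001, 0.005, 0, 0, 0, 0.05, 0, -0.001, 0.005, 0, 0, 0, 0.05], "squeeze": 60}}

```text
t: 29.82
tool_pos: [0.4942, -0.1679, 0.0864]
orientation: [2.38, 2.05, 0.0]
force: [3.2, -0.5, -1.3]
opening: 0.0135
gripper_force: 60.0
```

Run:
```python
from h import *
p,d,m=cam('top');P=cloud(d,m);hsv=cv2.cvtColor(p,cv2.COLOR_RGB2HSV)
k=((P[...,0]>.3)&(P[...,0]<.72)&(P[...,1]>.15)&(P[...,1]<.55)&(hsv[...,2]<40)).astype(np.uint8)
M=(.509,.3365)
c,_=cv2.findContours(k,0,1); c=max(c,key=cv2.contourArea)[:,0]; e=cv2.minAreaRect(c.astype(np.float32)); q=np.array([plane(u,.004,m) for u in cv2.boxPoints(e)]); print(e,q.round(4).tolist(),q.mean(0).round(4))
u,s,v=np.linalg.svd(q[1:2]-q[0:1]); print([round(np.degrees(np.arctan2(*(q[(i+1)%4]-q[i])[[1,0]])),2) for i in range(4)])
pp,R,s=tool(); print(pp,s['opening'],s['gripper_force'],s['force'].round(1),go(*brd(0,0),.088,YB+90))
```

```text
((153.40304565429688, 226.89447021484375), (85.98560333251953, 96.4192123413086), 84.98689270019531) [[0.6157, 0.4864, 0.004], [0.6454, 0.2142, 0.004], [0.4033, 0.1863, 0.004], [0.3741, 0.4566, 0.004]] [0.5096 0.3359 0.004 ]
[np.float64(-83.77), np.float64(-173.43), np.float64(96.18), np.float64(7.04)]
[ 0.49418863 -0.16792509  0.08638687] 0.013651368147508659 59.99820291996002 [ 0.6 -0.4 -1.7] (array([ 0.5, -0.3, -1.6]), array([ 0.   , -0.   ,  0.002]))
```

Call:
{"api": "move_arm", "payload": {"deltas": [0, 0, -0.004, 0, 0, 0, 0.05, 0, 0, -0.011, 0, 0, 0, 0.05, 0, 0, -0.02, 0, 0, 0, 0.05, 0, 0, -0.031, 0, 0, 0, 0.05, 0, 0, -0.043, 0, 0, 0, 0.05, 0, 0, -0.055, 0, 0, 0, 0.05, 0, 0, -0.066, 0, 0, 0, 0.05, 0, 0, -0.076, 0, 0, 0, 0.05, 0, 0, -0.084, 0, 0, 0, 0.05, 0, 0, -0.091, 0, 0, 0, 0.05, 0, 0, -0.095, 0, 0, 0, 0.05, 0, 0, -0.097, 0, 0, 0, 0.05]}}

```text
t: 31.38
tool_pos: [0.494, -0.1679, 0.1835]
orientation: [-2.381, -2.05, 0.0]
force: [-0.5, -0.5, -8.2]
opening: 0.0134
gripper_force: 60.0
```

Run:
```python
from h import *
p,d,m=cam('side','s3.png');P=cloud(d,m)
for j in jars(P,(.35,.65),(-.32,-.03),(.15,.17)): print(j)
p,d,m=cam('top');P=cloud(d,m)
for j in jars(P,(.35,.65),(-.32,-.03),(.13,.18)): print(j)
print(tool()[2]['force'].round(1),go(.509,.336,.183,96.4))
```

```text
[np.float64(0.5423), np.float64(-0.2232), 0.0258, 226, np.float64(0.5424), np.float64(-0.2196), np.float64(0.1572)]
[np.float64(0.4312), np.float64(-0.2081), 0.0246, 274, np.float64(0.4315), np.float64(-0.2039), np.float64(0.1574)]
[np.float64(0.556), np.float64(-0.1261), 0.026, 293, np.float64(0.5546), np.float64(-0.121), np.float64(0.1575)]
[np.float64(0.5008), np.float64(-0.1126), 0.0079, 55, np.float64(0.5005), np.float64(-0.1093), np.float64(0.1601)]
[np.float64(0.4475), np.float64(-0.1092), 0.0252, 329, np.float64(0.4463), np.float64(-0.1052), np.float64(0.1575)]
[np.float64(0.5733), np.float64(-0.1125), 0.0494, 83, np.float64(0.5894), np.float64(-0.1011), np.float64(0.1348)]
[np.float64(0.5566), np.float64(-0.1246), 0.0238, 284, np.float64(0.5563), np.float64(-0.1242), np.float64(0.1581)]
[np.float64(0.5562), np.float64(-0.2648), 0.0274, 53, np.float64(0.563), np.float64(-0.2748), np.float64(0.1342)]
[np.float64(0.4815), np.float64(-0.0658), 0.0681, 103, np.float64(0.4724), np.float64(-0.0576), np.float64(0.1347)]
[np.float64(0.4478), np.float64(-0.1091), 0.0238, 213, np.float64(0.4507), np.float64(-0.1033), np.float64(0.1577)]
[-0.2  0.4 -7.3] (array([ 5.006e+02, -6.000e+01,  4.000e-01]), array([-0.   , -0.   , -0.261]))
```

View pics/s3.png

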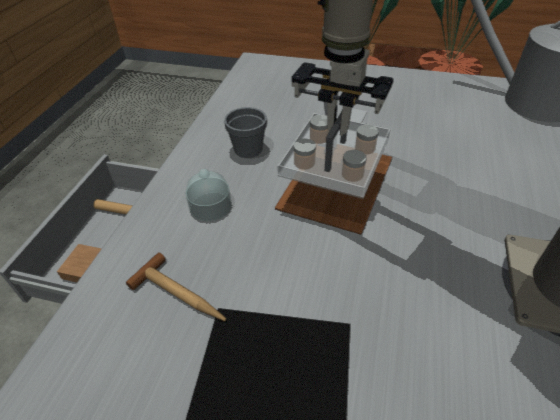

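The tray is lifted level around (337,155), clear of the board, with all four jars standing in it and their lids within 0.3 mm of each other in height. Now I carry it.

Call:
{"api": "move_arm", "payload": {"deltas": [0.004, -0.0005, 0, 0, 0, 0, 0.05, 0.012, -0.0014, 0, 0, 0, 0, 0.05, 0.026, -0.0031, 0, 0, 0, 0, 0.05, 0.046, -0.0055, 0, 0, 0, 0, 0.05, 0.072, -0.0086, 0, 0, 0, 0, 0.05, 0.102, -0.0122, 0, 0, 0, 0, 0.05, 0.134, -0.016, 0, 0, 0, 0, 0.05, 0.166, -0.02, 0, 0, 0, 0, 0.05, 0.196, -0.0235, 0, 0, 0, 0, 0.05, 0.222, -0.0266, 0, 0, 0, 0, 0.05, 0.24, -0.0288, 0, 0, 0, 0, 0.05, 0.25, -0.03, 0, 0, 0, 0, 0.05]}}

```text
t: 32.98
tool_pos: [0.5012, 0.0851, 0.1834]
orientation: [2.379, 2.052, -0.0]
force: [0.1, -1.2, -7.0]
opening: 0.0135
gripper_force: 60.0
```

Run:
```python
from h import *
print(go(.509,.336,.183,96.4))
```

```text
(array([249.3, -29.2,   0.4]), array([-0.   ,  0.   , -0.259]))
```

Call:
{"api": "move_arm", "payload": {"deltas": [0.004, -0.0005, 0, 0, 0, -0.01, 0.05, 0.012, -0.0014, 0, 0, 0, -0.025, 0.05, 0.026, -0.0031, 0, 0, 0, -0.045, 0.05, 0.046, -0.0055, 0, 0, 0, -0.065, 0.05, 0.072, -0.0086, 0, 0, 0, -0.09, 0.05, 0.102, -0.0122, 0, 0, 0, -0.12, 0.05, 0.134, -0.016, 0, 0, 0, -0.15, 0.05, 0.166, -0.02, 0, 0, 0, -0.18, 0.05, 0.196, -0.0235, 0, 0, 0, -0.21, 0.05, 0.222, -0.0266, 0, 0, 0, -0.235, 0.05, 0.24, -0.0284, 0, 0, 0, -0.252, 0.05, 0.2495, -0.0293, 0, 0, 0, -0.26, 0.05]}}

```text
t: 34.48
tool_pos: [0.5094, 0.3357, 0.1831]
orientation: [-2.093, -2.342, 0.001]
force: [0.6, -0.4, -7.1]
opening: 0.0138
gripper_force: 60.0
```

Call:
{"api": "move_arm", "payload": {"deltas": [0, 0, 0.004, 0, 0, 0, 0.05, 0, 0, 0.012, 0, 0, 0, 0.05, 0, 0, 0.024, 0, 0, 0, 0.05, 0, 0, 0.037, 0, 0, 0, 0.05, 0, 0, 0.05, 0, 0, 0, 0.05, 0, 0, 0.062, 0, 0, 0, 0.05, 0, 0, 0.072, 0, 0, 0, 0.05, 0, 0, 0.08, 0, 0, 0, 0.05, 0, 0, 0.085, 0, 0, 0, 0.05, 0, 0, 0.088, 0, 0, 0, 0.05, 0, 0, 0.089, 0, 0, 0, 0.05, 0, 0, 0.089, 0, 0, 0, 0.05]}}

```text
t: 35.98
tool_pos: [0.5097, 0.335, 0.0947]
orientation: [2.095, 2.341, 0.001]
force: [-0.3, -0.3, -6.2]
opening: 0.0136
gripper_force: 60.0
```

Run:
```python
from h import *
print(tool()[0],tool()[2]['force'].round(1),go(.509,.336,.083,96.4))
for n in('top','side'):
    p,d,m=cam(n);P=cloud(d,m)
    for j in jars(P,(.35,.65),(.2,.5),(.055,.085)): print(j)
    b=(P[...,0]>.36)&(P[...,0]<.66)&(P[...,1]>.2)&(P[...,1]<.46)
    q=P[b&(P[...,2]>.026)&(P[...,2]<.05)]; print('walls',len(q),rect(q))
```

```text
[0.50972366 0.33495446 0.09467659] [-0.3 -0.3 -6.2] (array([ 1.1, -0.6, 11.7]), array([ 0.   , -0.   , -0.001]))
[np.float64(0.5714), np.float64(0.2917), 0.0243, 253, np.float64(0.5708), np.float64(0.2914), np.float64(0.0696)]
[np.float64(0.5604), np.float64(0.3849), 0.0187, 98, np.float64(0.564), np.float64(0.3806), np.float64(0.0692)]
[np.float64(0.4612), np.float64(0.2795), 0.024, 262, np.float64(0.4613), np.float64(0.2786), np.float64(0.0694)]
walls 639 (array([511.1, 321.8]), array([190.2, 247.6]), 6.2)
[np.float64(0.5847), np.float64(0.2784), 0.0096, 51, np.float64(0.5829), np.float64(0.2792), np.float64(0.0702)]
[np.float64(0.4657), np.float64(0.2644), 0.0117, 102, np.float64(0.4655), np.float64(0.2643), np.float64(0.0701)]
[np.float64(0.5831), np.float64(0.3054), 0.0088, 56, np.float64(0.5819), np.float64(0.3053), np.float64(0.0699)]
[np.float64(0.4649), np.float64(0.294), 0.0151, 114, np.float64(0.4642), np.float64(0.2929), np.float64(0.0699)]
[np.float64(0.5582), np.float64(0.392), 0.0243, 915, np.float64(0.5569), np.float64(0.3933), np.float64(0.0698)]
[np.float64(0.449), np.float64(0.3784), 0.0239, 665, np.float64(0.45), np.float64(0.3744), np.float64(0.0702)]
[np.float64(0.5024), np.float64(0.3895), 0.0084, 80, np.float64(0.5007), np.float64(0.3935), np.float64(0.0699)]
walls 908 (array([510.8, 317.2]), array([190.4, 179.3]), 6.42)
```

Call:
{"api": "move_arm", "payload": {"deltas": [0.0005, 0, 0.003, 0, 0, 0, 0.05, 0.001, 0, 0.006, 0, 0, 0, 0.05, 0.001, 0, 0.009, 0, 0, 0, 0.05, 0.001, 0, 0.011, 0, 0, 0, 0.05, 0.001, 0, 0.012, 0, 0, 0, 0.05, 0.001, 0, 0.012, 0, 0, 0, 0.05, 0.001, 0, 0.012, 0, 0, 0, 0.05]}}

```text
t: 36.95
tool_pos: [0.5095, 0.3359, 0.0824]
orientation: [2.095, 2.341, 0.0]
force: [-0.5, -1.4, -4.9]
opening: 0.0133
gripper_force: 60.0
```

Call:
{"api": "move_arm", "payload": {"deltas": [0, 0, 0.0005, 0, 0, 0, 0.05, 0, 0, 0.001, 0, 0, 0, 0.05, 0, 0, 0.001, 0, 0, 0, 0.05]}}

```text
t: 37.33
tool_pos: [0.5095, 0.3359, 0.0824]
orientation: [2.095, 2.341, 0.0]
force: [-5.5, -3.1, 2.3]
opening: 0.0134
gripper_force: 60.0
```

Call:
{"api": "move_arm", "payload": {"deltas": [0, 0, 0, 0, 0, 0, 0.3, 0, 0, 0, 0, 0, 0, 0.5, 0, 0, 0, 0, 0, 0, 0.5, 0, 0, 0, 0, 0, 0, 0.5, 0, 0, -0.02, 0, 0, 0, 0.5, 0, 0, -0.06, 0, 0, 0, 0.5, 0, 0, -0.12, 0, 0, 0, 0.5, -0.05, 0, -0.14, 0, 0, 0, 0.5, -0.11, 0, -0.14, 0, 0, 0, 0.5, -0.17, 0, -0.14, 0, 0, 0, 0.5, -0.23, 0, -0.14, 0, 0, 0, 0.5, -0.25, 0, -0.14, 0, 0, 0, 0.5]}}

```text
t: 38.83
tool_pos: [0.5377, 0.0844, 0.2232]
orientation: [2.097, 2.337, 0.002]
force: [-0.3, 0.1, 0.2]
opening: 0.0465
gripper_force: 0.0
```

Run:
```python
from h import *
for n in('top','side'):
    p,d,m=cam(n,n+'5.png');P=cloud(d,m)
    for j in jars(P,(.35,.65),(.2,.5),(.047,.066)): print(j)
    b=(P[...,0]>.36)&(P[...,0]<.66)&(P[...,1]>.15)&(P[...,1]<.46)
    q=P[b&(P[...,2]>.08)&(P[...,2]<.11)]; print('handle',rect(q),q[:,2].max())
    q=P[b&(P[...,2]>.026)&(P[...,2]<.04)]; print('walls',len(q),rect(q))
    A=Ro.from_euler('z',-YB,degrees=True).as_matrix()[:2,:2]
    B=(P[...,:2]-C)@A.T
    k=(B[...,1]<-.157)&(B[...,1]>-.205)&(abs(B[...,0])<.12)&(P[...,2]>.12)&(P[...,2]<.2); print('grip',k.sum(),np.median(B[k],0),np.median(P[k][:,2]))
print(go(*brd(.05,-.18),.25,YB+90))
```

```text
[np.float64(0.5702), np.float64(0.2925), 0.0243, 234, np.float64(0.5704), np.float64(0.2933), np.float64(0.0576)]
[np.float64(0.5597), np.float64(0.3927), 0.0245, 251, np.float64(0.559), np.float64(0.392), np.float64(0.0576)]
[np.float64(0.461), np.float64(0.2813), 0.0241, 192, np.float64(0.4608), np.float64(0.2847), np.float64(0.0579)]
[np.float64(0.4498), np.float64(0.3799), 0.0243, 253, np.float64(0.4498), np.float64(0.3791), np.float64(0.0576)]
handle (array([509.3, 335.5]), array([ 13.9, 123.9]), 6.19) 0.1078369289907275
walls 407 (array([507.3, 354.1]), array([190.2, 186.2]), 6.27)
grip 75 [ 0.07631698 -0.17879848] 0.16557066957348132
[np.float64(0.5696), np.float64(0.2927), 0.0243, 683, np.float64(0.5683), np.float64(0.2951), np.float64(0.0572)]
[np.float64(0.4596), np.float64(0.2805), 0.0243, 716, np.float64(0.4591), np.float64(0.2828), np.float64(0.0573)]
[np.float64(0.5578), np.float64(0.393), 0.0244, 812, np.float64(0.5574), np.float64(0.3924), np.float64(0.0578)]
[np.float64(0.4488), np.float64(0.3783), 0.0236, 537, np.float64(0.4504), np.float64(0.3727), np.float64(0.0579)]
handle (array([508.2, 335.9]), array([ 14.4, 124. ]), 6.43) 0.10243949787203412
walls 1974 (array([513.8, 287.5]), array([190.5, 230.2]), 6.36)
grip 44 [ 0.07316619 -0.17826248] 0.16594876236315548
(array([-433.6,  -68.5,  -27.3]), array([0.002, 0.   , 0.259]))
```

View pics/side5.png

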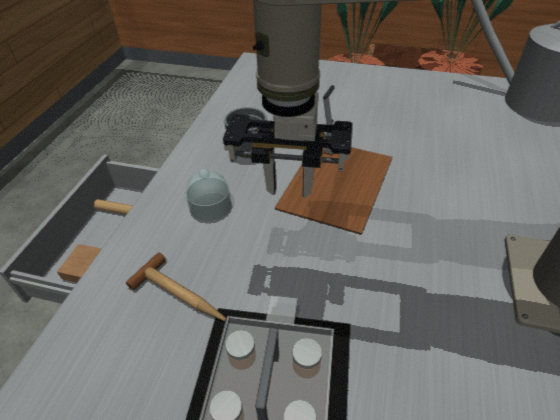

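The tray stands centred on the mat at (509, 335.5) mm against the mat centre (509, 336), yaw 6.3°, with all four jars upright. The clamp arm is still open at (328,100). Next I close it.

Run:
```python
from h import *
print(go(*brd(.076,-.18),.23,YB+90))
```

```text
(array([-440.3,  -43.4,   -7.2]), array([0.002, 0.   , 0.259]))
```

Call:
{"api": "move_arm", "payload": {"deltas": [-0.05, -0.005, -0.01, 0, 0, 0.03, 0.5, -0.1, -0.01, -0.02, 0, 0, 0.06, 0.5, -0.15, -0.015, -0.02, 0, 0, 0.09, 0.5, -0.2, -0.02, -0.02, 0, 0, 0.12, 0.5, -0.25, -0.025, -0.02, 0, 0, 0.15, 0.5, -0.3, -0.03, -0.02, 0, 0, 0.18, 0.5, -0.35, -0.035, -0.02, 0, 0, 0.21, 0.5, -0.4, -0.04, -0.02, 0, 0, 0.24, 0.5, -0.43, -0.043, -0.015, 0, 0, 0.255, 0.5, -0.44, -0.0435, -0.007, 0, 0, 0.259, 0.5, -0.44, -0.0435, -0.007, 0, 0, 0.259, 0.5, -0.44, -0.0435, -0.007, 0, 0, 0.259, 0.5]}}

```text
t: 40.42
tool_pos: [0.5433, -0.353, 0.2285]
orientation: [-2.377, -2.053, -0.001]
force: [0.1, -0.5, -0.2]
opening: 0.0463
gripper_force: 0.0
```

Run:
```python
from h import *
print(go(*brd(.076,-.18),.154,YB+90),tool()[2]['q'].round(2))
```

```text
(array([-4. , -0.6, 74.5]), array([-0.   , -0.001,  0.005])) [-0.66  0.26  1.34  0.    1.54 -0.51]
```

Call:
{"api": "move_arm", "payload": {"deltas": [-0.004, -0.0005, 0.03, 0, 0, 0.005, 0.5, -0.004, -0.0005, 0.06, 0, 0, 0.005, 0.5, -0.004, -0.0005, 0.0745, 0, 0, 0.005, 0.5, -0.004, -0.0005, 0.0745, 0, 0, 0.005, 0.5, -0.004, -0.0005, 0.0745, 0, 0, 0.005, 0.3, -0.004, -0.0005, 0.0745, 0, 0, 0.005, 0.05, -0.004, -0.0005, 0.0745, 0, 0, 0.005, 0.05, -0.004, -0.0005, 0.0745, 0, 0, 0.005, 0.05, -0.004, -0.0005, 0.0745, 0, 0, 0.005, 0.05, -0.004, -0.0005, 0.0745, 0, 0, 0.005, 0.05], "squeeze": 20}}

```text
t: 41.68
tool_pos: [0.5425, -0.3589, 0.1544]
orientation: [2.383, 2.044, 0.001]
force: [4.8, -0.7, -0.1]
opening: 0.0112
gripper_force: 20.0
```

Run:
```python
from h import *
p,R,s=tool(); A=Ro.from_euler('z',-YB,degrees=True).as_matrix()[:2,:2]
b=A@(p[:2]-C); print(s['opening'],s['gripper_force'],s['force'].round(1),b,p[2])
h=np.array([.055,.036]);b0=np.array([b[0],p[2]]);r=.12
for a in [1.6,1.45,1.3,1.15,1.,.85,.7,.55,.4,.25,.1,0,-.03]: print(round(a,2),((h+r*np.array([-np.cos(a),np.sin(a)])-b0)*[1000,-1000]).round(0))
```

```text
0.01121049362132989 19.999794960021973 [ 4.8 -0.7 -0.1] [ 0.0767335 -0.1820396] 0.15443139422819405
1.6 [-18.  -2.]
1.45 [-36.  -1.]
1.3 [-54.   3.]
1.15 [-71.   9.]
1.0 [-87.  17.]
0.85 [-101.   28.]
0.7 [-114.   41.]
0.55 [-124.   56.]
0.4 [-132.   72.]
0.25 [-138.   89.]
0.1 [-141.  106.]
0 [-142.  118.]
-0.03 [-142.  122.]
```

Call:
{"api": "move_arm", "payload": {"deltas": [0, -0.018, -0.002, 0, 0, 0, 0.05, 0, -0.036, -0.001, 0, 0, 0, 0.05, 0, -0.054, 0.003, 0, 0, 0, 0.05, 0, -0.071, 0.009, 0, 0, 0, 0.05, 0, -0.087, 0.017, 0, 0, 0, 0.05, 0, -0.101, 0.028, 0, 0, 0, 0.05, 0, -0.114, 0.041, 0, 0, 0, 0.05, 0, -0.124, 0.056, 0, 0, 0, 0.05, 0, -0.132, 0.072, 0, 0, 0, 0.05, 0, -0.138, 0.089, 0, 0, 0, 0.05, 0, -0.141, 0.106, 0, 0, 0, 0.05, 0, -0.142, 0.115, 0, 0, 0, 0.05]}}

```text
t: 43.18
tool_pos: [0.4028, -0.3373, 0.0379]
orientation: [2.383, 2.043, 0.003]
force: [12.1, -1.6, -4.1]
opening: 0.0116
gripper_force: 20.0
```

Call:
{"api": "move_arm", "payload": {"deltas": [0, 0, 0.003, 0, 0, 0, 0.05, 0, 0, 0.005, 0, 0, 0, 0.05, 0, 0, 0.005, 0, 0, 0, 0.4, 0, 0, 0.005, 0, 0, 0, 0.4, 0, 0, 0.005, 0, 0, 0, 0.4, 0, 0, -0.03, 0, 0, 0, 0.4, 0, 0, -0.09, 0, 0, 0, 0.4, 0, 0, -0.15, 0, 0, 0, 0.4, 0, -0.05, -0.2, 0, 0, 0, 0.4, 0, -0.08, -0.2, 0, 0, 0, 0.4, 0, -0.08, -0.2, 0, 0, 0, 0.4]}}

```text
t: 44.55
tool_pos: [0.321, -0.3252, 0.24]
orientation: [2.385, 2.042, -0.001]
force: [0.3, 0.1, 0.5]
opening: 0.0371
gripper_force: 0.0
```

Run:
```python
from h import *
for n in('top','side'):
    p,d,m=cam(n,n+'6.png');P=cloud(d,m)
    for j in jars(P,(.35,.65),(.2,.5),(.047,.066)): print(j)
    A=Ro.from_euler('z',-YB,degrees=True).as_matrix()[:2,:2]
    B=(P[...,:2]-C)@A.T
    k=(B[...,1]<-.16)&(B[...,1]>-.205)&(B[...,0]<.03)&(B[...,0]>-.1)&(P[...,2]>.02)&(P[...,2]<.17); print('grip',k.sum(),np.median(B[k],0),np.median(P[k][:,2]))
print(tool()[0],tool()[2]['force'].round(1))
```

```text
[np.float64(0.5711), np.float64(0.2923), 0.0242, 247, np.float64(0.5706), np.float64(0.2922), np.float64(0.0576)]
[np.float64(0.5595), np.float64(0.3932), 0.0244, 254, np.float64(0.5589), np.float64(0.3918), np.float64(0.0573)]
[np.float64(0.4608), np.float64(0.2803), 0.0243, 250, np.float64(0.4608), np.float64(0.2799), np.float64(0.0574)]
[np.float64(0.4498), np.float64(0.3805), 0.0252, 257, np.float64(0.4498), np.float64(0.3791), np.float64(0.0571)]
grip 69 [-0.06317317 -0.17446959] 0.04269903879515029
[np.float64(0.5689), np.float64(0.2927), 0.0245, 686, np.float64(0.5684), np.float64(0.2952), np.float64(0.0571)]
[np.float64(0.4594), np.float64(0.2804), 0.0242, 715, np.float64(0.4591), np.float64(0.2827), np.float64(0.0573)]
[np.float64(0.5578), np.float64(0.3923), 0.0242, 812, np.float64(0.5573), np.float64(0.3923), np.float64(0.0577)]
[np.float64(0.4488), np.float64(0.3784), 0.0236, 536, np.float64(0.4504), np.float64(0.3727), np.float64(0.058)]
grip 51 [-0.06494369 -0.17418288] 0.04230952845487747
[ 0.32219725 -0.32482845  0.23860702] [-0.8  0.3 -0.6]
```

View pics/side6.png

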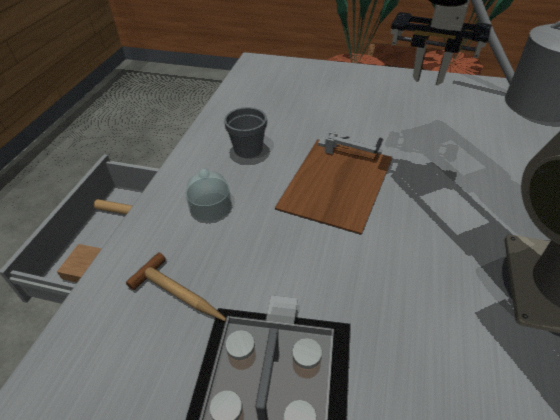

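View pics/top6.png

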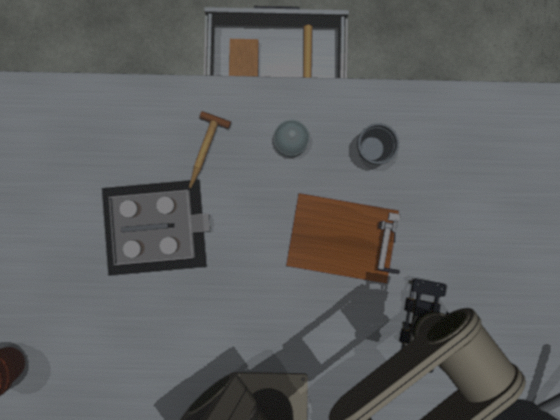

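The tray is centred on the mat at (150,228), with its four jars standing. The clamp is shut at (388,245): its bar top reads 0.0427, which is lower than when it lay on the tab. The pot, cloche and dibber haven't moved, and the gripper is clear, so I'm handing in.

```bash
python3 -c "
from plant import robot
print(robot.close_job())"
```

```text
the job is handed in; nothing more can be done
None
```

The job is handed in: all four jars stand in the tray, which sits within about 1 mm of the mat's centre and square to it, the clamp is shut, and the pot, cloche and dibber are where they were.

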